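Ready the ultrasonic bath for filling: drain shut, lid held at the stay clamp

TASK

Get the ultrasonic instrument bath ready for me to fill: first shut its drain cock fully (lever square across the pipe, up to the stop), then raise the lid until the eye on the lid's side tab lines up with the clamp on the curved stay rod. The lid drops if let go, so finish still holding it steady there with the gripper, while I do up the clamp and pour. Do not shift the clamp, and leave the other things on the counter where they stand.

Things in the scene. Friction and masses are not known exactly. Their poses are not given: they have to be found in the camera images.
- bath: bench-top ultrasonic instrument cleaner, a fixed steel box 165 (x) by 265 (y) by 182 high, lid top at 194. Origin: centre of its underside on the counter; x points from the control panel (front) to the hinge side (back), y to the stay rod, z up. The drain cock sticks out of the -y end: pipe along -y at height 42, brass valve body 38 thick, hose tail ending 51 past the lever's axis
- lid (a joint): lid angle, rad: 0 shut (level), grows as the front edge rises, 1.75 at most. Hinged along the back top edge. The lid weighs 0.35 to 0.65 kg, has almost no hinge friction and falls shut when let go
- lid_hinge (a point): the middle of the lid's hinge line, which runs along the bath's y axis, at the bath's (87, 0, 188)
- lid_handle (a point): centre of the black bar that stands on the lid near its front: round, 12 thick, 110 long, parallel to the hinge, on posts at its ends (98 clear between). Lid shut, the bar is 125 in front of the hinge line and 45 above it; 33 is free between bar and lid. Axes turn with the lid: x from front edge to hinge, z square off the lid's top
- lid_eye (a point): the eye, a steel disc 20 across with a dark 9 mm hole, on the short tab at the lid's +y edge, 120 from the hinge line and 147 to its +y side; this point is the outer face of the disc and swings with the lid
- clamp_mark (a point): where the eye has to stand, beside the clamp: a dark steel block 20 by 16 by 18 with a black thumbscrew 22 across on its outer side, on the curved stay rod (6 thick, radius 120 about the hinge line, 160 to the +y side of the bath's middle). The point is 14 from the block's centre towards the lid, on the path of point lid_eye, which is to coincide with it
- clamp (a joint): angle of the clamp on the rod, rad, same zero and direction as joint lid: the lid lines up when both read the same (0.45 to 0.85). The clamp is stiff on its rod; leave it
- drain (a joint): drain lever angle, rad: 0 open (lever along the pipe, pointing out of the bath's end, -y), 1.57 shut at its stop (lever square to the pipe, pointing to the bath's front, -x). Shuts clockwise seen from above. Stiff: it needs about 0.3 N m (4 N at its tip), and stays where it is left
- drain_stem (a point): the lever's turning axis (vertical), at the bath's (-45, -212, 78): the mid height of the lever
- drain_tip (a point): a point on the lever's black sleeve, 80 from the turning axis, at mid height, 78 above the counter. The sleeve is 16 wide, 10 thick and runs from 38 to 100 from the axis; the space under and beside it is free from 55 outwards. Swings with the lever
- wash_bottle: white wash bottle with a thin spout, 60 across, 195 high, left of the bath; origin under its centre; leave
- saline: white bottle, 48 across, 115 high, behind the drain cock; origin under its centre; leave
- dish: open steel instrument dish 85 by 190 by 35, in front of the bath; origin under its centre; leave
- soap: green soap bottle with a pump, 66 across, 190 high; origin under its centre; leave
- jug: clear-white jug with dark red cover and a handle, 130 across, 206 high; origin under its centre; leave
- gloves: box of gloves 120 by 230 by 75; origin under its centre; leave
- syringe: syringe 16 thick, 150 long, lying on the counter; origin under its barrel; leave

How it is judged:
By the outcome, as a careful person would: the job done as asked, in the order asked, and still so for the second after the job is handed in, while the arm keeps its last pose, push and grip.
It also fails if it takes over 54 s, if anything falls off the work surface, if the arm or the gripper's body presses on something with over 40 N, if the wrist force passes 120 N, or if a joint passes its speed limit or range.

ROBOT

A 7-joint arm with a two-finger parallel gripper is mounted at the origin on the work surface. World frame = base frame: x ahead of the robot, y to its left, z up, the work surface at z = 0. Lengths are in m, angles in rad, forces in N, time in s.
With the tool pointing down it reaches from about 0.425 to 0.875 m from the base axis. Payload 4.7 kg.
Tool frame: the origin (TCP) lies at the very end of the fingers, on their centre line; the grasp point (between the pads) lies ctrl.pinch_z behind it (ctrl.pinch_z is the distance from the TCP to the grasp point, in m); x points along the fingers, y is the direction in which the jaws open and shut, and the axes are right-handed (so a half turn about x gives the same grasp; the last joint's range is limited). The gripper opens to 87 mm and grips with 3 to 60 N. Pads are 19 mm wide; open, the fingers measure 117 mm over their backs; the gripper's body (75 mm by 190 mm) begins 51 mm behind the grasp point.
Start: joints at [-1.17, 0.321, -0.07, 1.45, 0.023, 1.371, -0.057], TCP at [0.245, 0.602, 0.223] pointing down, gripper open.
Joint ranges: [-2.86, 2.86], [-0.3, 2.09], [-1.38, 1.24], [0.06, 2.45], [-1.56, 4.7], [0.09, 2.05], [-2.69, 2.69]. Speed limits (rad/s): [2.57, 2.57, 3.14, 3.14, 3.14, 3.14, 3.14].

INTERFACE

Orientations are given as a rotation vector (axis times angle).
In Python, from bench import get_state, get_image, camera_info, order, ctrl gives the robot as it stands.
- The arm moves only by the tool jog_arm, never from a script. Its arguments are lists of equal length, an entry for each row: "claw": the finger opening in mm, from 0 to 87; "xyz": the shift along the tool's x, y, z in mm, a list of three; "roll": the turn about the tool's x in degrees. In form: {"claw": [claw, ...], "xyz": [[tx, ty, tz], ...], "roll": [roll, ...]}. A call has 1 to 5 rows; each row is the pose to reach, as a shift and turn from the pose measured when the call began, along the tool's axes at that moment; what a row does not reach only later rows make up. A row lasts 1/10 s, in which the tool goes at most 50 mm and 8.59 degrees, less where a joint would pass 70% of its speed; a pose out of reach is approached as far as the arm can. A call with a gripper value outside its range is refused whole. The fingers move at their own pace and stop on an object; "force" is the grip in N (left out, the last holds). Time passes only in rows, so rows that repeat a pose let the fingers close. It gives the time, the measured TCP pose, the force and the opening at its end, in the units of the state.
- get_state(): the state, without advancing time (a new reading comes with each control period).
- get_image(name): name is "scene" or "top" or "wrist"; returns (picture, depth): 400x640x3 uint8, red, green, blue; 400x640 float32, m along the optical axis (not along the pixel's ray), 0 where there is no reading.
- camera_info(name): a dict with "intrinsics" (3x3 intrinsics, pixels), "dist" ([k1, k2, p1, p2, k3] as OpenCV has them; the pictures are not rectified), "rvec" (rotation vector, rad) and "tvec" (3), from world to camera coordinates, as OpenCV has them; the wrist camera has in their place "tool_from_camera" (4x4, takes a point from camera to tool coordinates, whose origin is the TCP and whose axes are the tool frame's). Camera axes: x right, y down, z forward; pixel columns grow to the right and rows downward; lengths in m; the calibration is good to about 2 mm. A picture is of the moment at which its call begins: read the wrist's pose just before it. camera_info takes no time and is no camera call.
- order.close_job(): hands the job in, once; it reports no verdict.
The state is a dict: "time": time; "joint_positions": joint angles; "qd": joint speeds; "joint_torque": joint torques, N m; "position": TCP position; "tool_rot": TCP orientation; "ft_force": force on the tool from outside, world axes, zero at the start; "torque": the same for the moment, N m; "grip_width": opening from 0.0 (shut) to 1.0 (fully open).
Only numpy, scipy, OpenCV 4.12 (cv2) and the standard library are available. Lean on these libraries where they do the work, as an engineer would, in place of code of your own. Each camera call takes 0.05 s, during which the arm holds its last target. There are 200 camera calls.

## Working session

There is one attempt and no reset: what is moved stays moved. The work goes in short steps, Python scripts to look and compute and a tool call to move; the robot and the scene stay as the last step left them, time stands still between calls to the robot, and variables do not carry over. Pictures are saved under pics/ and viewed, about 8 in all and at most 12, crops included, and the job is handed in when it is done.

Besides the shell and the picture viewer there is one more tool, called after ">>>" in YAML: its name, and indented under it one key for each argument. jog_arm: Moves the arm, as the interface text tells. Its arguments: {"type":"object","properties":{"claw":{"type":"array"},"xyz":{"type":"array"},"roll":{"type":"array"},"force":{"type":"number"}},"required":["claw","xyz","roll"]}

```bash
mkdir -p pics; ls; python3 - <<'E'
from bench import *
import cv2,numpy as np
s=get_state();print({k:np.round(v,3) for k,v in s.items()},ctrl.pinch_z)
for n in("scene","top","wrist"):
    im,d=get_image(n);cv2.imwrite(f"pics/{n}0.png",im[:,:,::-1]);np.save(f"pics/{n}0d.npy",d)
    print(n,camera_info(n))
E
```

```text
pics
{'time': np.float64(0.0), 'joint_positions': array([-1.17 ,  0.322, -0.07 ,  1.452,  0.023,  1.371, -0.057]), 'qd': array([-0.001,  0.001, -0.002, -0.   , -0.   ,  0.001,  0.002]), 'joint_torque': array([-1.0000e-03, -4.9129e+01, -4.0400e-01, -3.1253e+01, -6.4000e-02,
        4.4000e-02,  0.0000e+00]), 'position': array([0.245, 0.601, 0.221]), 'tool_rot': array([ 0.302,  1.55 , -0.305]), 'ft_force': array([-0.577, -0.247, -0.222]), 'torque': array([0.029, 0.009, 0.022]), 'grip_width': np.float64(1.0)} 0.0187
scene {'intrinsics': array([[458.68258541,   0.        , 322.29560367],
       [  0.        , 458.68258541, 196.99067376],
       [  0.        ,   0.        ,   1.        ]]), 'dist': array([0.03985495, 0.        , 0.        , 0.        , 0.        ]), 'rvec': array([ 1.50742914,  2.17130591, -0.75335646]), 'tvec': array([ 0.17031471, -0.31524775,  2.1106313 ])}
top {'intrinsics': array([[368.68186943,   0.        , 329.29433523],
       [  0.        , 368.68186943, 197.55572752],
       [  0.        ,   0.        ,   1.        ]]), 'dist': array([-0.00179157,  0.        ,  0.        ,  0.        ,  0.        ]), 'rvec': array([ 2.13055551, -2.14888317,  0.15523796]), 'tvec': array([0.04117909, 0.56730278, 1.17662392])}
wrist {'intrinsics': array([[289.78199649,   0.        , 320.79524112],
       [  0.        , 289.78199649, 192.62605262],
       [  0.        ,   0.        ,   1.        ]]), 'dist': array([-0.01744631,  0.        ,  0.        ,  0.        ,  0.        ]), 'tool_from_camera': array([[ 1.43952428e-06, -2.85980888e-01,  9.58235322e-01,
        -1.62910074e-01],
       [ 9.99999993e-01,  1.12259124e-04,  3.20009490e-05,
        -8.21883581e-04],
       [-1.16722318e-04,  9.58235315e-01,  2.85980886e-01,
        -7.98126549e-02],
       [ 0.00000000e+00,  0.00000000e+00,  0.00000000e+00,
         1.00000000e+00]])}
```

View pics/top0.png

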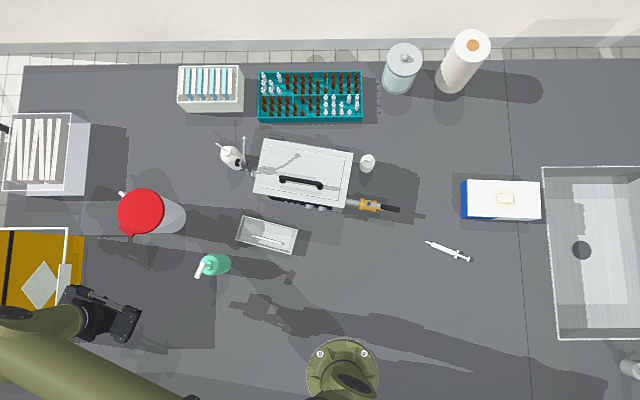

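View pics/scene0.png

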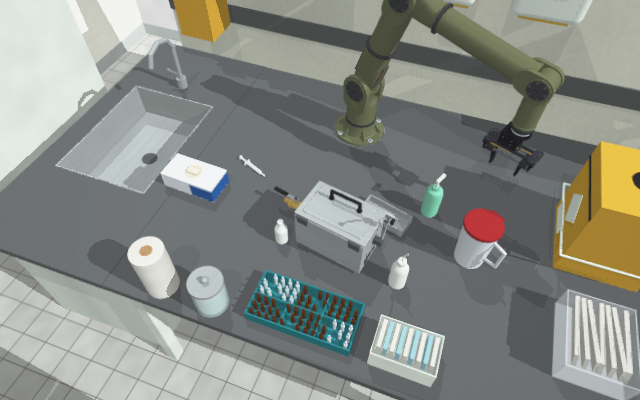

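```bash
cat > h.py <<'E'
import cv2,numpy as np
from bench import *
R=lambda v:cv2.Rodrigues(np.array(v,float))[0]
def pose(name,st=None):
    "world_from_camera"
    c=camera_info(name);T=np.eye(4)
    if name=="wrist":
        T[:3,:3]=R(st["tool_rot"]);T[:3,3]=st["position"];return T@c["tool_from_camera"]
    r=R(c["rvec"]);T[:3,:3]=r.T;T[:3,3]=-r.T@c["tvec"];return T
def rays(name,px,T):
    c=camera_info(name)
    u=cv2.undistortPoints(np.array(px,float).reshape(-1,1,2),c["intrinsics"],c["dist"])[:,0]
    return T[:3,3],np.c_[u,np.ones(len(u))]@T[:3,:3].T
def plane(name,px,z,T):
    o,d=rays(name,px,T);return o+d*((z-o[2])/d[:,2])[:,None]
def cloud(name,d,T):
    h,w=d.shape;px=np.stack(np.meshgrid(np.arange(w),np.arange(h)),-1).reshape(-1,2)
    o,r=rays(name,px,T);return (o+r*d.reshape(-1,1)).reshape(h,w,3)
def project(name,P,T):
    c=camera_info(name);Ti=np.linalg.inv(T)
    return cv2.projectPoints(np.array(P,float).reshape(-1,3),cv2.Rodrigues(Ti[:3,:3])[0],Ti[:3,3],c["intrinsics"],c["dist"])[0][:,0]
E
python3 - <<'E'
from h import *
im=cv2.imread("pics/top0.png");d=np.load("pics/top0d.npy");T=pose("top");C=cloud("top",d,T)
print("counter z",np.median(C[290:300,400:500,2]))
roi=np.zeros(d.shape,bool);roi[130:220,245:360]=1
m=roi&(abs(C[...,2]-.194)<.006)
ys,xs=np.nonzero(m);P=plane("top",np.c_[xs,ys],.194,T)
print("lid",m.sum(),np.median(C[m][:,2]),cv2.minAreaRect((P[:,:2]*1000).astype(np.float32)))
hs=im.max(2)<60
m=roi&hs&(C[...,2]>.215);ys,xs=np.nonzero(m);P=plane("top",np.c_[xs,ys],.233,T);print("bar",len(xs),cv2.minAreaRect((P[:,:2]*1000).astype(np.float32)),np.median(C[m][:,2]))
roi[:]=0;roi[195:222,376:412]=1
m=roi&hs&(C[...,2]>.06);ys,xs=np.nonzero(m);P=plane("top",np.c_[xs,ys],.083,T);print("sleeve",len(xs),cv2.minAreaRect((P[:,:2]*1000).astype(np.float32)),np.median(C[m][:,2]))
cv2.imwrite("pics/topc.png",cv2.resize(im[120:260,210:430],None,fx=3.6,fy=3.6,interpolation=cv2.INTER_CUBIC))
im=cv2.imread("pics/scene0.png")
cv2.imwrite("pics/scenec.png",cv2.resize(im[165:305,250:450],None,fx=4,fy=4,interpolation=cv2.INTER_CUBIC))
E
```

```text
counter z 0.00030715367716582787
lid 4987 0.1932540278714383 ((629.1301879882812, 121.51040649414062), (294.30450439453125, 181.1629638671875), 79.45874786376953)
bar 131 ((563.6804809570312, 166.08082580566406), (74.49547576904297, 207.15052795410156), 25.033823013305664) 0.23861696443403302
sleeve 52 ((526.7933959960938, -154.97605895996094), (57.134864807128906, 15.01552963256836), 76.80792236328125) 0.08314668951095538
```

View pics/topc.png

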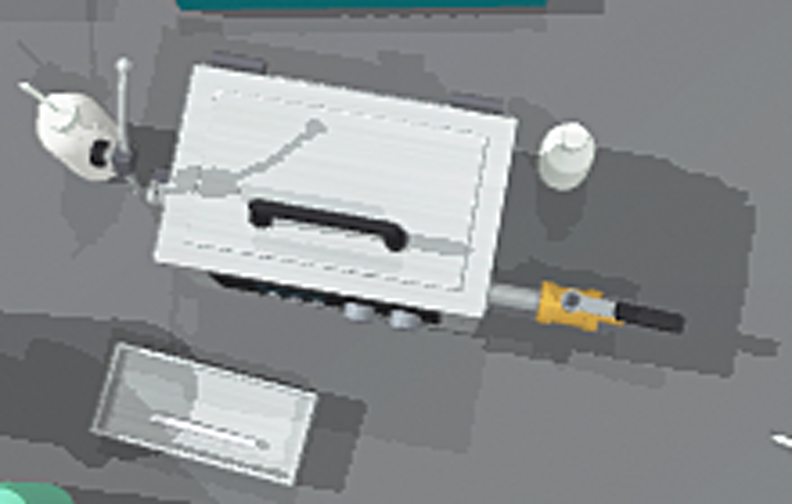

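View pics/scenec.png

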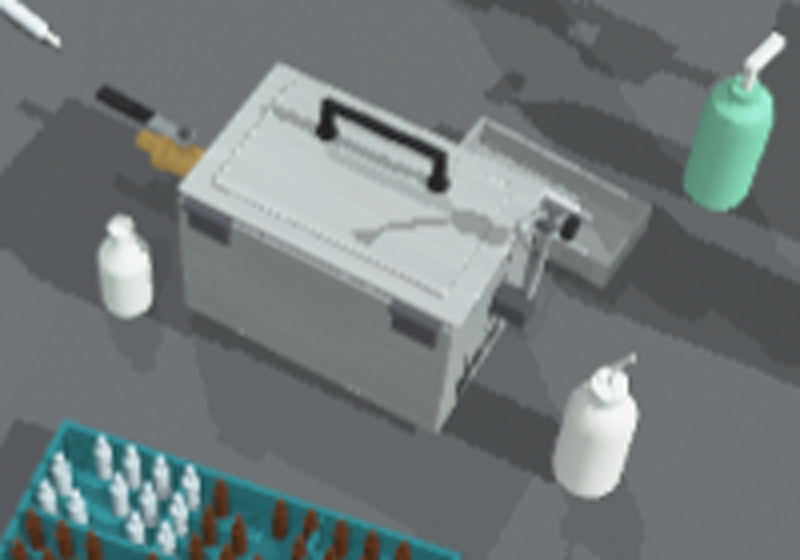

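```bash
python3 - <<'E'
from h import *
im=cv2.imread("pics/top0.png");d=np.load("pics/top0d.npy");T=pose("top");C=cloud("top",d,T)
f=lambda p:np.array(p)/3.6+[210-.36,120-.36]
L=plane("top",f([(195,66),(516,118),(480,315),(157,262)]),.194,T)[:,:2];print(L)
e=[L[1]-L[0],L[2]-L[1],L[2]-L[3],L[3]-L[0]];print([ (np.linalg.norm(v),np.degrees(np.arctan2(v[1],v[0]))) for v in e],L.mean(0))
hs=im.max(2)<60
roi=np.zeros(d.shape,bool);roi[170:195,275:326]=1
m=roi&hs;ys,xs=np.nonzero(m);P=C[m];P=P[P[:,2]>.222];print("bar",cv2.minAreaRect((P[:,:2]*1000).astype(np.float32)),P.mean(0),len(P))
roi[:]=0;roi[195:222,376:412]=1
m=roi&hs&(C[...,2]>.06);ys,xs=np.nonzero(m);P=plane("top",np.c_[xs,ys],.083,T);v=cv2.fitLine(P[:,:2].astype(np.float32),2,0,.01,.01).ravel();print("sleeve",v,np.degrees(np.arctan2(v[1],v[0])))
yaw=np.radians(-9.2)
for p in(T[:3,3],pose("scene")[:3,3]):print("cam",p)
E
```

```text
[[ 0.72551293  0.22861003]
 [ 0.67860461 -0.03546573]
 [ 0.51632218 -0.0037761 ]
 [ 0.5617377   0.2562294 ]]
[(np.float64(0.26820961654481906), np.float64(-100.07250574827484)), (np.float64(0.1653475727449404), np.float64(168.95063572669804)), (np.float64(0.26394209588548845), np.float64(-99.907976722285)), (np.float64(0.1660877962754861), np.float64(170.42759702263444))] [0.62054435 0.1113994 ]
bar ((587.2535400390625, 117.14733123779297), (120.02137756347656, 9.955863952636719), 79.75531005859375) [0.58670853 0.11552903 0.23793094] 128
sleeve [ 0.2537259   0.96727616  0.52785665 -0.14937866] 75.301895
cam [0.38371409 0.02919317 1.24895287]
cam [1.53742929 0.36324737 1.44482361]
```

```bash
python3 - <<'E'
from h import *
s=get_state();r=R(s["tool_rot"]);print(np.round(r,3))
print("tool y az",np.degrees(np.arctan2(r[1,1],r[0,1])),"z az",np.degrees(np.arctan2(r[1,2],r[0,2])))
c=np.array([.6205,.1114]);a=np.radians(-10);ex=np.array([np.cos(a),np.sin(a)]);ey=np.array([-ex[1],ex[0]])
for n,b in dict(stem=(-45,-212),tip0=(-45,-302),tip1=(-135,-212),handle=(-38,0)).items():print(n,c+ex*b[0]/1e3+ey*b[1]/1e3)
E
```

```text
[[-0.001  0.377  0.926]
 [-0.001  0.926 -0.377]
 [-1.    -0.002  0.   ]]
tool y az 67.84001860351563 z az -22.159976256005205
stem [ 0.53937024 -0.08956508]
tip0 [ 0.5237419  -0.17819777]
tip1 [ 0.45073754 -0.07393674]
handle [0.58307731 0.11799863]
```

>>> jog_arm:
  claw: [87, 87, 87, 87, 87]
  xyz:
    - [-50, 0, 0]
    - [-95, -10, 20]
    - [-120, -30, 58]
    - [-120, -53, 102]
    - [-120, -75, 145]
  roll: [8, 16, 24, 32, 40]

```text
time: 0.65
position: [0.3522, 0.4766, 0.343]
tool_rot: [0.849, 1.399, -0.847]
ft_force: [0.1, -0.4, -0.1]
grip_width: 1.0
```

```bash
cat > to.py <<'E'
import sys
from h import *
def to(xyz,psi=None):
    "tool-axis shift mm and roll deg to a world TCP / tool-y azimuth"
    s=get_state();r=R(s["tool_rot"]);p=np.array(s["position"])
    az=np.degrees(np.arctan2(r[1,1],r[0,1]))
    print("t",round(s["time"],2),"tcp",p.round(4),"az",az.round(1),"F",np.round(s["ft_force"],1),"w",round(87*s["grip_width"],1))
    print("shift",(r.T@(np.array(xyz)-p)*1000).round(1),"roll",None if psi is None else round(-(psi-az),1))
if __name__=="__main__":to([float(v) for v in sys.argv[1:4]],float(sys.argv[4]) if len(sys.argv)>4 else None)
E
python3 to.py .5 .3 .34 -10
```

```text
t 0.65 tcp [0.3522 0.4766 0.343 ] az 27.6 F [ 0.1 -0.4 -0.1] w 87.0
shift [  3.   49.3 224.9] roll 37.6
```

>>> jog_arm:
  claw: [87, 87, 87, 87, 87]
  xyz:
    - [0, 10, 48]
    - [0, 20, 95]
    - [0, 32, 142]
    - [0, 42, 190]
    - [0, 49, 225]
  roll: [8, 16, 24, 31, 37.6]

```text
time: 1.15
position: [0.5018, 0.296, 0.343]
tool_rot: [1.344, 1.115, -1.342]
ft_force: [0.4, 0.4, -0.3]
grip_width: 0.996
```

```bash
cat > snap.py <<'E'
import sys
from h import *
n,tag=sys.argv[1:3]
s=get_state();im,d=get_image(n);T=pose(n,s)
cv2.imwrite(f"pics/{tag}.png",im[:,:,::-1]);np.savez(f"pics/{tag}.npz",d=d,T=T)
print(np.round(s["position"],4),T[:3,3].round(3))
E
python3 snap.py wrist w1; python3 to.py .524 -.17 .3 -10
```

```text
[0.5018 0.296  0.343 ] [0.515 0.373 0.506]
t 1.2 tcp [0.5059 0.2898 0.343 ] az -11.3 F [ 2.4 -4.9  0. ] w 86.6
shift [ 45.1 107.5 447.2] roll -1.3
```

View pics/w1.png

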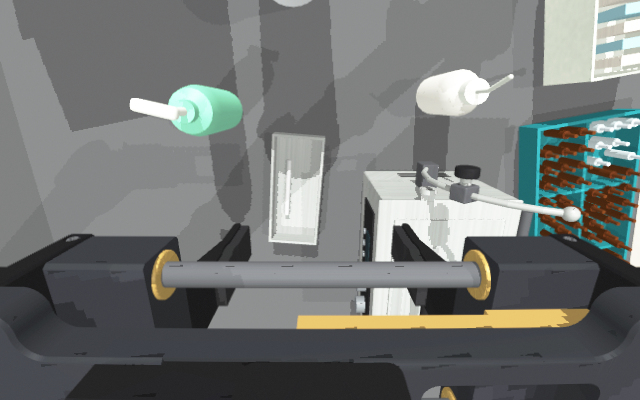

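```bash
python3 - <<'E'
from h import *
z=np.load("pics/w1.npz");C=cloud("wrist",z["d"],z["T"]);im=cv2.imread("pics/w1.png")
c=np.array([.6205,.1114,0]);a=np.radians(-10);B=np.array([[np.cos(a),-np.sin(a),0],[np.sin(a),np.cos(a),0],[0,0,1]])
b=lambda P:((P-c)@B*1000)
P=b(C)
for n,(u,v) in dict(block=(463,193),blocktop=(463,184),screw=(467,170),foot=(427,170),ball=(571,213),lid=(470,225)).items():
    w=P[v-2:v+3,u-2:u+3].reshape(-1,3);print(n,np.median(w,0).round(1),im[v,u])
hsv=im.max(2).astype(int)
m=np.zeros(hsv.shape,bool);m[160:206,445:485]=1;m&=(hsv<95)&(P[...,2]>200)&(abs(P[...,1]-165)<30)
q=P[m];print(m.sum(),q.min(0).round(),q.max(0).round(),np.median(q,0))
cv2.imwrite("pics/w1c.png",cv2.resize(im[150:240,360:580],None,fx=3.6,fy=3.6,interpolation=cv2.INTER_CUBIC))
# predicted clamp block projections
for t in(.45,.55,.65,.75,.85):
    p=np.array([87-120*np.cos(t),160,188+120*np.sin(t)])/1000;print(t,p,project("wrist",c+B@p,z["T"]).round(1))
print("eye0",project("wrist",c+B@np.array([-.033,.147,.188]),z["T"]).round(1))
for n in([-.0825,.1325,.194],[.0825,.1325,.194]):print("corner",project("wrist",c+B@np.array(n),z["T"]).round(1))
E
```

```text
block [-20.3 162.5 253.7] [103 100  99]
blocktop [-18.2 168.8 247.1] [144 149 146]
screw [-19.1 183.5 252.5] [56 54 55]
foot [-12.4 160.2 138.2] [193 198 194]
ball [ 40.  160.6 302.3] [235 239 236]
lid [ 23.5 105.  194.2] [243 246 244]
325 [-27. 153. 238.] [ -5. 186. 256.] [-18.19931186 181.65852885 250.84176478]
0.45 [-0.02105365  0.16        0.24019586] [[455.2 191.3]]
0.55 [-0.01530294  0.16        0.25072247] [[466.5 194.5]]
0.65 [-0.00853006  0.16        0.26062237] [[479.3 197.6]]
0.75 [-0.00080266  0.16        0.26979665] [[493.7 200.8]]
0.85 [0.00780202 0.16       0.27815365] [[509.5 203.8]]
eye0 [[423.2 189.4]]
corner [[380.4 203.5]]
corner [[524.  202.1]]
```

View pics/w1c.png

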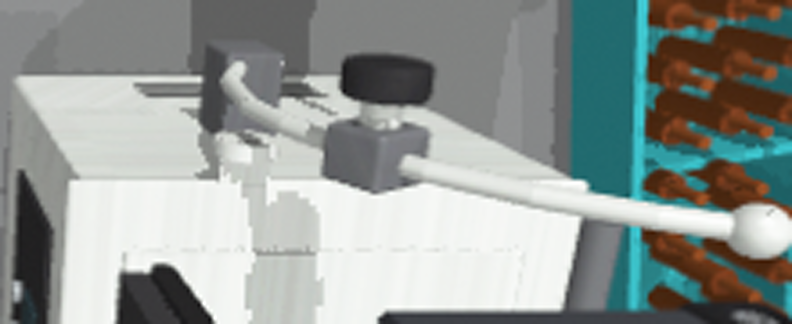

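>>> jog_arm:
  claw: [87, 87, 87, 87, 87]
  xyz:
    - [0, 12, 50]
    - [0, 24, 100]
    - [10, 36, 150]
    - [20, 48, 200]
    - [30, 60, 250]
  roll: [0, -1, -1, -1, -1]

```text
time: 1.7
position: [0.5148, 0.0509, 0.3176]
tool_rot: [1.339, 1.113, -1.337]
ft_force: [0.4, -0.2, -0.7]
grip_width: 1.004
```

```bash
python3 to.py .525 -.165 .24 -10
```

```text
t 1.7 tcp [0.5148 0.0509 0.3176] az -10.2 F [ 0.4 -0.2 -0.7] w 87.3
shift [ 78.5  47.9 210.4] roll -0.2
```

>>> jog_arm:
  claw: [87, 87, 87, 87, 87]
  xyz:
    - [0, 12, 50]
    - [0, 24, 100]
    - [0, 36, 149]
    - [30, 45, 185]
    - [70, 48, 210]
  roll: [0, 0, 0, 0, 0]

```text
time: 2.2
position: [0.5262, -0.1687, 0.2499]
tool_rot: [1.343, 1.106, -1.336]
ft_force: [0.9, 0.2, 0.5]
grip_width: 0.995
```

>>> jog_arm:
  claw: [87]
  xyz:
    - [5, 0, 0]
  roll: [0]

```text
time: 2.3
position: [0.5223, -0.1724, 0.2403]
tool_rot: [1.343, 1.107, -1.347]
ft_force: [-1.3, -1.1, -0.6]
grip_width: 0.995
```

```bash
python3 snap.py wrist w2; python3 to.py .525 -.17 .059 -10; python3 - <<'E'
from h import *
z=np.load("pics/w2.npz");c=np.array([.6205,.1114,0]);a=np.radians(-10);B=np.array([[np.cos(a),-np.sin(a),0],[np.sin(a),np.cos(a),0],[0,0,1]])
for n,p in dict(stem=(-45,-212,78),t38=(-45,-250,83),t100=(-45,-312,83),tip=(-45,-292,83)).items():print(n,project("wrist",c+B@(np.array(p)/1000),z["T"]).round(1))
E
```

```text
[ 0.5223 -0.1724  0.2403] [ 0.535 -0.094  0.403]
t 2.35 tcp [ 0.5238 -0.1706  0.242 ] az -10.7 F [-0.4  0.   0.6] w 87.0
shift [ 1.83e+02 -1.00e-01 -1.70e+00] roll -0.7
stem [[322.8  99. ]]
t38 [[323.2 135.5]]
t100 [[323.8 190.1]]
tip [[323.6 173.1]]
```

View pics/w2.png

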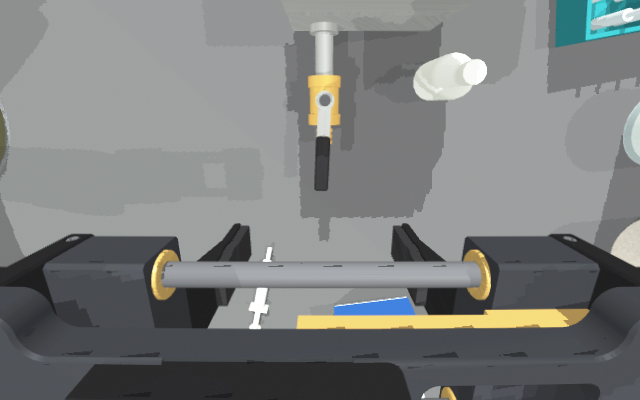

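>>> jog_arm:
  claw: [87, 87, 87, 87, 60]
  xyz:
    - [50, 0, 1]
    - [100, 0, 1]
    - [145, 0, 1]
    - [175, 0, 1]
    - [182, 0, 1]
  roll: [0, 0, 0, 0, 0]

```text
time: 2.85
position: [0.5234, -0.1697, 0.0575]
tool_rot: [1.34, 1.114, -1.344]
ft_force: [0.2, -0.3, -0.3]
grip_width: 0.966
```

>>> jog_arm:
  claw: [30, 0, 0, 0, 0]
  xyz:
    - [1, 0, 0]
    - [1, 0, 0]
    - [1, 0, 0]
    - [1, 0, 0]
    - [1, 0, 0]
  roll: [0, 0, 0, 0, 0]
  force: 20

```text
time: 3.35
position: [0.5241, -0.1699, 0.0576]
tool_rot: [1.341, 1.112, -1.343]
ft_force: [-0.6, 0.8, -0.6]
grip_width: 0.534
```

```bash
python3 to.py .525 -.173 .059 -10
```

```text
t 3.35 tcp [ 0.5241 -0.1699  0.0576] az -10.5 F [-0.6  0.8 -0.6] w 46.5
shift [-1.4  1.4  2.9] roll -0.5
```

>>> jog_arm:
  claw: [0, 0, 0, 0, 0]
  xyz:
    - [0, 0, 2]
    - [0, 0, 3]
    - [0, 0, 3]
    - [0, 0, 3]
    - [0, 0, 3]
  roll: [0, 0, 0, 0, 0]
  force: 20

```text
time: 3.85
position: [0.5233, -0.173, 0.0576]
tool_rot: [1.341, 1.112, -1.344]
ft_force: [-1.7, 0.1, 1.3]
grip_width: 0.186
```

```bash
python3 to.py .525 -.173 .059 -10
```

```text
t 3.85 tcp [ 0.5233 -0.173   0.0576] az -10.5 F [-1.7  0.1  1.3] w 16.1
shift [-1.4  1.6 -0.3] roll -0.5
```

>>> jog_arm:
  claw: [0, 0, 0, 0, 0]
  xyz:
    - [0, -11.8, -0.8]
    - [0, -23.4, -3.3]
    - [0, -34.6, -7.3]
    - [0, -45, -12.9]
    - [0, -54.6, -19.9]
  roll: [8, 16, 24, 32, 40]

```text
time: 4.35
position: [0.4759, -0.1426, 0.0578]
tool_rot: [1.829, 0.642, -1.818]
ft_force: [9.1, 1.1, -7.1]
grip_width: 0.182
```

```bash
cat > st.py <<'E'
from h import *
s=get_state();p=np.array(s["position"]);r=R(s["tool_rot"]);S=np.array([.5413,-.0899]);v=p[:2]-S
print("t",round(s["time"],2),"tcp",p.round(4),"r",1e3*np.hypot(*v),"lever az",np.degrees(np.arctan2(v[1],v[0])),"tool z az",np.degrees(np.arctan2(r[1,2],r[0,2])),"F tool",(r.T@s["ft_force"]).round(1),"M",np.round(s["torque"],1),"w",87*s["grip_width"],"q",np.round(s["joint_positions"],2))
E
python3 st.py
```

```text
t 4.35 tcp [ 0.4759 -0.1426  0.0578] r 84.01652830944663 lever az -141.1112019293861 tool z az -140.81800260772417 F tool [ 7.1  4.8 -7.7] M [ 0.2 -1.7  0. ] w 15.803607862744734 q [-0.51  0.18  0.81  2.04 -0.15  0.97 -0.51]
```

>>> jog_arm:
  claw: [0, 0, 0, 0, 0]
  xyz:
    - [0, -11.8, -0.8]
    - [0, -23.4, -3.3]
    - [0, -34.6, -7.3]
    - [0, -45, -12.9]
    - [0, -54.6, -19.9]
  roll: [8, 16, 24, 32, 40]

```text
time: 4.85
position: [0.4582, -0.0885, 0.0577]
tool_rot: [-2.227, 0.029, 2.202]
ft_force: [5.1, -3.4, -3.7]
grip_width: 0.182
```

```bash
python3 st.py
```

```text
t 4.85 tcp [ 0.4582 -0.0885  0.0577] r 83.11974624189939 lever az 179.0386976239848 tool z az 178.85994655991487 F tool [ 3.8  3.2 -5.2] M [-0.8 -0.9  0.1] w 15.801032697773543 q [-0.69  0.09  0.86  2.11 -0.08  0.96 -1.38]
```

Lever at ~81°; on to the stop with a bit of overshoot.

>>> jog_arm:
  claw: [0, 0, 0, 0]
  xyz:
    - [0, -8, -0.3]
    - [0, -14, -1.2]
    - [0, -17, -2]
    - [0, -19, -2]
  roll: [5, 10, 11, 11]

```text
time: 5.25
position: [0.4598, -0.0751, 0.0576]
tool_rot: [-2.128, 0.24, 2.102]
ft_force: [-2.6, -16.6, 1.5]
grip_width: 0.183
```

```bash
python3 st.py
```

```text
t 5.25 tcp [ 0.4598 -0.0751  0.0576] r 82.79792737165614 lever az 169.7116766359505 tool z az 167.82706764859327 F tool [-1.3 16.8 -1. ] M [-3.5  0.6  0.2] w 15.925777572724039 q [-0.73  0.09  0.86  2.12 -0.06  0.96 -1.62]
```

>>> jog_arm:
  claw: [15, 40, 60, 60, 60]
  xyz:
    - [0, 0, 0]
    - [0, 0, 0]
    - [0, 0, 0]
    - [0, 0, 0]
    - [-10, 0, 0]
  roll: [0, 0, 0, 0, 0]

```text
time: 5.75
position: [0.4586, -0.0748, 0.067]
tool_rot: [-2.126, 0.241, 2.106]
ft_force: [-0.2, -0.5, 0.3]
grip_width: 0.457
```

>>> jog_arm:
  claw: [60, 60, 60, 60, 60]
  xyz:
    - [-45, 0, 0]
    - [-95, 0, 0]
    - [-145, 0, 0]
    - [-195, 0, 0]
    - [-245, 0, 0]
  roll: [0, 0, 0, 0, 0]

```text
time: 6.25
position: [0.4562, -0.0714, 0.315]
tool_rot: [-2.126, 0.24, 2.103]
ft_force: [1.1, 1.3, 0.3]
grip_width: 0.682
```

```bash
python3 st.py; python3 to.py .587 .1165 .34 -10;  python3 to.py .587 .1165 .34 170
```

```text
t 6.25 tcp [ 0.4562 -0.0714  0.315 ] r 87.11403487712316 lever az 167.7648024448156 tool z az 167.793152687724 F tool [-0.3 -1.5 -0.8] M [0.  0.1 0.1] w 59.30690788454764 q [-0.79 -0.22  0.75  1.77  0.16  1.52 -1.84]
t 6.25 tcp [ 0.4562 -0.0714  0.315 ] az -102.2 F [1.1 1.3 0.3] w 59.3
shift [ -26.4 -211.1  -88.4] roll -92.2
t 6.25 tcp [ 0.4562 -0.0714  0.315 ] az -102.2 F [1.1 1.3 0.3] w 59.3
shift [ -26.4 -211.1  -88.4] roll -272.2
```

```bash
python3 to.py .450 .223 .26 -10
```

```text
t 6.25 tcp [ 0.4562 -0.0714  0.315 ] az -102.2 F [1.1 1.3 0.3] w 59.3
shift [  50.8 -287.1   69. ] roll -92.2
```

>>> jog_arm:
  claw: [50, 50, 50, 50, 50]
  xyz:
    - [0, -45, 5]
    - [0, -92, 12]
    - [0, -140, 25]
    - [0, -188, 36]
    - [0, -236, 50]
  roll: [-8.5, -17, -25.5, -34, -42.5]

```text
time: 6.75
position: [0.4571, 0.1714, 0.3126]
tool_rot: [1.922, 0.508, -1.908]
ft_force: [0.8, 0.3, 1.0]
grip_width: 0.58
```

```bash
python3 to.py .450 .223 .26 -10
```

```text
t 6.75 tcp [0.4571 0.1714 0.3126] az -59.4 F [0.8 0.3 1. ] w 50.4
shift [ 51.9 -48.9 -20.1] roll -49.4
```

>>> jog_arm:
  claw: [50, 50, 50, 50, 50]
  xyz:
    - [10, -20, -7]
    - [20, -35, -13]
    - [35, -45, -17]
    - [45, -49, -20]
    - [52, -49, -20]
  roll: [-8.5, -17, -25.5, -34, -42.5]

```text
time: 7.25
position: [0.4493, 0.2239, 0.2596]
tool_rot: [1.414, 1.041, -1.413]
ft_force: [0.4, 0.7, -0.5]
grip_width: 0.572
```

>>> jog_arm:
  claw: [50, 50, 50]
  xyz:
    - [0, 0, 0]
    - [0, 0, 0]
    - [0, 0, 0]
  roll: [-7, -7, -7]

```text
time: 7.55
position: [0.4494, 0.2239, 0.2603]
tool_rot: [1.329, 1.106, -1.328]
ft_force: [-0.1, 0.8, 0.3]
grip_width: 0.575
```

```bash
python3 snap.py wrist w3; python3 to.py .583 .118 .34 -10; python3 - <<'E'
from h import *
im=cv2.imread("pics/w3.png");z=np.load("pics/w3.npz")
c=np.array([.6205,.1114,0]);a=np.radians(-10);B=np.array([[np.cos(a),-np.sin(a),0],[np.sin(a),np.cos(a),0],[0,0,1]])
for t in(.45,.5,.55,.6):
    print(t,project("wrist",c+B@(np.array([87-120*np.cos(t),160,188+120*np.sin(t)])/1000),z["T"]).round(1))
print("eye0",project("wrist",c+B@np.array([-.033,.147,.188]),z["T"]).round(1))
for n in([-.0825,.1325,.194],[.0825,.1325,.194]):print("corner",project("wrist",c+B@np.array(n),z["T"]).round(1))
cv2.imwrite("pics/w3c.png",cv2.resize(im[40:220,440:640],None,fx=3.3,fy=3.3,interpolation=cv2.INTER_CUBIC))
E
```

```text
[0.4494 0.2239 0.2603] [0.459 0.303 0.422]
t 7.6 tcp [0.4495 0.2239 0.2603] az -9.6 F [-0.   0.8 -0.7] w 49.7
shift [-76.8 150.4  82.9] roll 0.4
0.45 [[592.3 107.6]]
0.5 [[604.5 107.9]]
0.55 [[617.6 108.2]]
0.6 [[631.6 108.5]]
eye0 [[515.1 123. ]]
corner [[455.2 141.6]]
corner [[653.5 143.6]]
```

View pics/w3c.png

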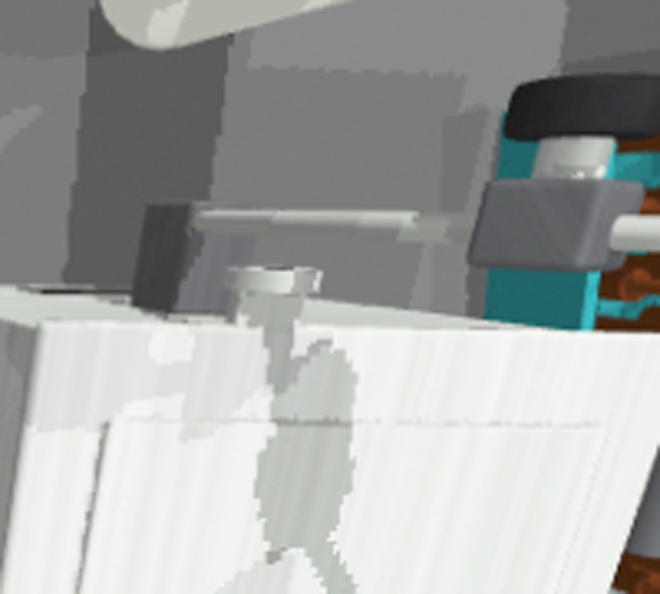

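```bash
python3 - <<'E'
from h import *
im=cv2.imread("pics/w3.png");z=np.load("pics/w3.npz");C=cloud("wrist",z["d"],z["T"])
a=np.radians(-10);B=np.array([[np.cos(a),-np.sin(a),0],[np.sin(a),np.cos(a),0],[0,0,1]])
c=np.array([.6205,.1114,0])
P=(C-c)@B*1000
def crop(x0,y0,x1,y1):
    return slice(int(40+y0/3.3),int(40+y1/3.3)+1),slice(int(440+x0/3.3),int(440+x1/3.3)+1)
def show(n,s,cond):
    q=P[s].reshape(-1,3);q=q[cond(q)];t=np.arctan2(q[:,2]-188,87-q[:,0]);r=np.hypot(q[:,2]-188,87-q[:,0])
    print(n,len(q));
    for k,v in(("x",q[:,0]),("y",q[:,1]),("z",q[:,2]),("r",r),("t",t)):print("  ",k,np.percentile(v,[1,10,50,90,99]).round(3))
show("block",crop(480,185,600,265),lambda q:(q[:,2]>220))
show("blockall",crop(465,178,645,272),lambda q:(q[:,2]>220)&(abs(q[:,1]-160)<9))
show("screw",crop(510,80,655,135),lambda q:q[:,2]>215)
show("eye",crop(225,265,325,320),lambda q:(q[:,2]>180)&(abs(q[:,1]-143)<8))
show("lid",crop(380,450,560,590),lambda q:q[:,2]>150)
# back/front lid edges
s=P[180:215,420:600];q=s.reshape(-1,3);q=q[abs(q[:,2]-193.5)<2.5];print("lid x range",np.percentile(q[:,0],[.5,99.5]),len(q))
cv2.imwrite("pics/d3.png",cv2.resize(np.clip((P[40:220,440:640,2]-170)*2,0,255).astype(np.uint8),None,fx=3.3,fy=3.3,interpolation=cv2.INTER_NEAREST))
# top view depth: bar and lid in bath frame
T=pose("top");D=cloud("top",np.load("pics/top0d.npy"),T);Q=(D-c)@B*1000
q=Q[125:225,240:360].reshape(-1,3);l=q[abs(q[:,2]-193)<3]
print("top lid pct x,y",np.percentile(l[:,0],[1,99]),np.percentile(l[:,1],[1,99]))
h=q[(q[:,2]>228)&(abs(q[:,1])<58)&(q[:,0]<-10)];print("bar",h.mean(0),np.percentile(h,[5,95],axis=0))
E
```

```text
block 913
   x [-27.204 -25.716 -22.645 -19.096 -15.704]
   y [152.826 154.227 159.901 165.602 166.761]
   z [240.474 242.668 249.21  254.574 256.067]
   r [122.274 124.241 125.454 126.748 127.619]
   t [0.435 0.452 0.509 0.56  0.573]
blockall 1441
   x [-27.281 -25.647 -21.367 -10.621  -4.389]
   y [152.292 154.017 160.266 166.711 168.556]
   z [233.12  242.328 250.222 254.786 256.478]
   r [109.528 117.149 124.918 126.494 127.597]
   t [0.394 0.449 0.529 0.58  0.612]
screw 744
   x [-25.872 -24.856 -21.904 -15.059 -10.941]
   y [175.394 176.066 179.69  183.3   184.417]
   z [238.468 242.69  250.714 253.981 255.232]
   r [117.511 121.158 124.735 126.546 127.672]
   t [0.428 0.456 0.523 0.575 0.587]
eye 407
   x [-37.934 -36.689 -31.367 -22.745 -20.291]
   y [136.927 137.875 143.963 148.347 148.853]
   z [185.731 189.277 191.275 198.402 199.259]
   r [107.511 109.895 118.551 123.751 125.022]
   t [-0.018  0.01   0.029  0.089  0.098]
lid 2365
   x [ 7.72  14.522 33.998 53.844 61.356]
   y [ 67.372  71.104  86.701 101.763 105.031]
   z [192.606 193.245 194.039 194.872 195.592]
   r [26.47  33.691 53.286 72.74  79.574]
   t [0.069 0.082 0.114 0.183 0.242]
lid x range [-82.93676666  50.64994371] 5072
top lid pct x,y [-81.75807196  91.60701039] [-132.64882004  134.16759755]
bar [-33.1461376   -0.58294367 238.23329132] [[-38.14595907 -52.69489003 234.20844228]
 [-27.29684648  52.11665583 241.69631216]]
```

```bash
python3 - <<'E'
from h import *
im=cv2.imread("pics/w3.png");z=np.load("pics/w3.npz");C=cloud("wrist",z["d"],z["T"])
a=np.radians(-10);B=np.array([[np.cos(a),-np.sin(a),0],[np.sin(a),np.cos(a),0],[0,0,1]])
c=np.array([.6205,.1114,0])+B[:,0]*.0045
P=(C-c)@B*1000
q=P[40+54:40+83,440+140:440+200].reshape(-1,3)
q=q[(q[:,2]>225)&(abs(q[:,1]-160)<7)&(np.hypot(q[:,2]-188,q[:,0]-87)<140)]
for th in(.46,.48,.5,.52,.54):
    t=np.array([np.sin(th),np.cos(th)]);n=np.array([-np.cos(th),np.sin(th)]);w=q[:,[0,2]]-[87,188]
    u=w@t;v=w@n;f=(v>126.5)&(v<131)
    # slope of outer face in this frame, extents
    core=f&(abs(u)<6);k=np.polyfit(u[core],v[core],1)
    g=(v>113)&(v<127);print(th,"face ext",np.percentile(u[f],[1,99]).round(1),"slope",k.round(3),"other-face u",np.percentile(u[(v>115)&(v<124)],[10,50,90]).round(1),f.sum())
E
python3 to.py .5875 .1172 .32 -10
```

```text
0.46 face ext [-5.4 11.9] slope [2.30000e-02 1.29324e+02] other-face u [-8.8 12.1 16.6] 904
0.48 face ext [-8.   9.3] slope [2.9000e-02 1.2938e+02] other-face u [-11.2   9.6  14.2] 901
0.5 face ext [-10.6   6.8] slope [-1.00000e-03  1.29394e+02] other-face u [-13.7   7.2  11.8] 903
0.52 face ext [-13.1   4.3] slope [-5.60000e-02  1.29269e+02] other-face u [-16.1   4.8   9.3] 907
0.54 face ext [-15.7   1.7] slope [-9.40000e-02  1.29089e+02] other-face u [-18.5   2.4   6.9] 911
t 7.6 tcp [0.4495 0.2239 0.2603] az -9.6 F [-0.   0.8 -0.7] w 49.7
shift [-56.7 154.7  82.7] roll 0.4
```

>>> jog_arm:
  claw: [50, 50, 50, 50, 50]
  xyz:
    - [-40, 10, 5]
    - [-56, 50, 25]
    - [-56, 93, 49]
    - [-56, 135, 72]
    - [-56, 154, 83]
  roll: [0, 0, 0, 0, 0]

```text
time: 8.1
position: [0.5894, 0.1126, 0.32]
tool_rot: [1.334, 1.099, -1.332]
ft_force: [0.3, -0.6, -0.2]
grip_width: 0.579
```

>>> jog_arm:
  claw: [50, 50]
  xyz:
    - [10, 0, 0]
    - [10, 0, 0]
  roll: [0, 0]

```text
time: 8.3
position: [0.5887, 0.112, 0.3084]
tool_rot: [1.333, 1.099, -1.337]
ft_force: [-0.6, -0.5, 0.4]
grip_width: 0.575
```

```bash
python3 snap.py top t4;python3 snap.py wrist w4; python3 to.py .5875 .1172 .213 -10; python3 - <<'E'
from h import *
# drain lever check in bath frame from the top picture (depth points at lever height)
z=np.load("pics/t4.npz");a=np.radians(-10);B=np.array([[np.cos(a),-np.sin(a),0],[np.sin(a),np.cos(a),0],[0,0,1]])
c=np.array([.6205,.1114,0])+B[:,0]*.0045
im=cv2.imread("pics/t4.png");Q=(cloud("top",z["d"],z["T"])-c)@B*1000
m=(im.max(2)<60)&(abs(Q[...,2]-83)<6)&(np.hypot(Q[...,0]+45,Q[...,1]+212)<115);q=Q[m];print("sleeve",len(q),q.mean(0).round(1),np.percentile(q,[5,95],axis=0).round(1))
if len(q)>5:
    v=cv2.fitLine(q[:,:2].astype(np.float32),2,0,.01,.01).ravel();print(v,np.degrees(np.arctan2(v[1],v[0])))
w=cv2.imread("pics/w4.png");t=cv2.resize(im[150:240,260:420],None,fx=4,fy=4,interpolation=cv2.INTER_CUBIC)
cv2.imwrite("pics/v4.png",cv2.resize(np.vstack([w,cv2.resize(t,(640,360))]),(480,570)))
E
```

```text
[0.5887 0.112  0.3084] [0.384 0.029 1.249]
[0.5883 0.1134 0.309 ] [0.599 0.193 0.471]
t 8.4 tcp [0.5883 0.1142 0.3095] az -10.0 F [0.3 0.3 0.1] w 49.8
shift [96.4 -2.7 -4. ] roll 0.0
sleeve 38 [-115.4 -210.1   83.1] [[-143.6 -215.5   79.6]
 [ -88.4 -204.    86.6]]
[ 9.9995840e-01 -9.1187470e-03 -1.1538993e+02 -2.1013568e+02] -0.5224729
```

View pics/v4.png

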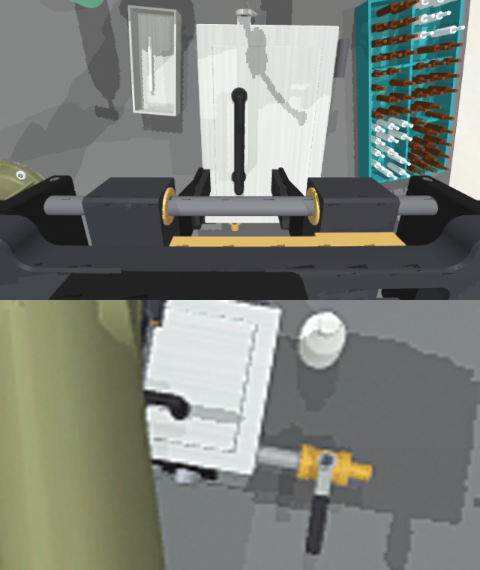

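>>> jog_arm:
  claw: [50, 50, 50, 50, 30]
  xyz:
    - [35, -1, -2]
    - [70, -2, -4]
    - [90, -2, -4]
    - [96, -2, -4]
    - [96, -2, -4]
  roll: [0, 0, 0, 0, 0]

```text
time: 8.9
position: [0.5873, 0.1185, 0.2133]
tool_rot: [1.331, 1.104, -1.331]
ft_force: [0.2, -0.9, 0.8]
grip_width: 0.539
```

>>> jog_arm:
  claw: [0, 0, 0, 0, 0]
  xyz:
    - [0, 0, 0]
    - [0, 0, 0]
    - [0, 0, 0]
    - [0, 0, 0]
    - [0, 0, 0]
  roll: [0, 0, 0, 0, 0]
  force: 25

```text
time: 9.4
position: [0.5887, 0.1183, 0.2139]
tool_rot: [1.333, 1.102, -1.329]
ft_force: [0.6, 0.7, -1.1]
grip_width: 0.124
```

```bash
python3 to.py .5875 .1172 .213 -10
```

```text
t 9.4 tcp [0.5887 0.1183 0.2139] az -9.9 F [ 0.6  0.7 -1.1] w 10.8
shift [ 0.9 -1.   1.3] roll 0.1
```

>>> jog_arm:
  claw: [0, 0, 0, 0, 0]
  xyz:
    - [-6.2, 2.4, 0]
    - [-12.3, 5.1, 0]
    - [-18.2, 8.1, 0]
    - [-23.9, 11.4, 0]
    - [-29.5, 15, 0]
  roll: [0, 0, 0, 0, 0]
  force: 35

```text
time: 9.9
position: [0.6026, 0.1156, 0.2435]
tool_rot: [1.331, 1.102, -1.331]
ft_force: [2.4, -2.0, -10.2]
grip_width: 0.128
```

```bash
cat > lid.py <<'E'
from h import *
s=get_state();p=np.array(s["position"]);a=np.radians(-10);ex=np.array([np.cos(a),np.sin(a)])
d=1e3*(p-[.5887,.1183,.2139]);dx=d[:2]@ex;x,z=-125+dx,45+d[2]
th=np.arctan2(45,125)-0+0
print("t",round(s["time"],2),"dx",dx.round(1),"dy",(d[:2]@[-ex[1],ex[0]]).round(1),"dz",d[2].round(1),"r",np.hypot(x,z).round(1),"(132.9) theta",(np.arctan2(z,-x)-np.arctan2(45,125)).round(4),"F",np.round(s["ft_force"],1),"w",(87*s["grip_width"]).round(1))
E
python3 lid.py
```

```text
Traceback (most recent call last):
  File "lid.py", line 5, in <module>
    print("t",round(s["time"],2),"dx",dx.round(1),"dy",(d[:2]@[-ex[1],ex[0]]).round(1),"dz",d[2].round(1),"r",np.hypot(x,z).round(1),"(132.9) theta",(np.arctan2(z,-x)-np.arctan2(45,125)).round(4),"F",np.round(s["ft_force"],1),"w",(87*s["grip_width"]).round(1))
                                                                                                                                                                                                                                      ^^^^^^^^^^^^^^^^^^^^^^^^^^
AttributeError: 'float' object has no attribute 'round'
```

>>> jog_arm:
  claw: [0, 0, 0, 0, 0]
  xyz:
    - [-5.4, 3.9, 0]
    - [-10.6, 8, 0]
    - [-15.6, 12.4, 0]
    - [-20.4, 17, 0]
    - [-23.5, 20.4, 0]
  roll: [0, 0, 0, 0, 0]
  force: 35

```text
time: 10.4
position: [0.622, 0.112, 0.268]
tool_rot: [1.33, 1.103, -1.333]
ft_force: [-4.7, -1.5, -3.9]
grip_width: 0.123
```

>>> jog_arm:
  claw: [0, 0]
  xyz:
    - [0, 0, 0]
    - [0, 0, 0]
  roll: [0, 0]

```text
time: 10.6
position: [0.6222, 0.112, 0.2683]
tool_rot: [1.331, 1.103, -1.332]
ft_force: [-2.5, -0.5, -4.2]
grip_width: 0.125
```

```bash
sed -i 's/(87\*s\["grip_width"\]).round(1)/round(87*s["grip_width"],1)/' lid.py; python3 lid.py; python3 snap.py wrist w5;python3 snap.py scene s5;python3 snap.py top t5; python3 lid.py; python3 - <<'E'
from h import *
w=cv2.imread("pics/w5.png")[0:150,240:440];s=cv2.imread("pics/s5.png")[200:260,350:420];t=cv2.imread("pics/t5.png")[145:205,225:295]
R_=lambda i:cv2.resize(i,(400,300),interpolation=cv2.INTER_CUBIC)
cv2.imwrite("pics/v5.png",np.vstack([np.hstack([R_(w),R_(s)]),np.hstack([R_(t),np.zeros((300,400,3),np.uint8)])]))
E
```

```text
t 10.6 dx 34.1 dy -0.4 dz 54.4 r 134.8 (132.9) theta 0.4845 F [-2.5 -0.5 -4.2] w 10.9
[0.6222 0.112  0.2683] [0.633 0.192 0.43 ]
[0.622  0.112  0.2682] [1.537 0.363 1.445]
[0.6219 0.112  0.2681] [0.384 0.029 1.249]
t 10.75 dx 33.8 dy -0.4 dz 54.2 r 134.7 (132.9) theta 0.4814 F [-2.7 -1.5 -4.1] w 11.1
```

View pics/v5.png

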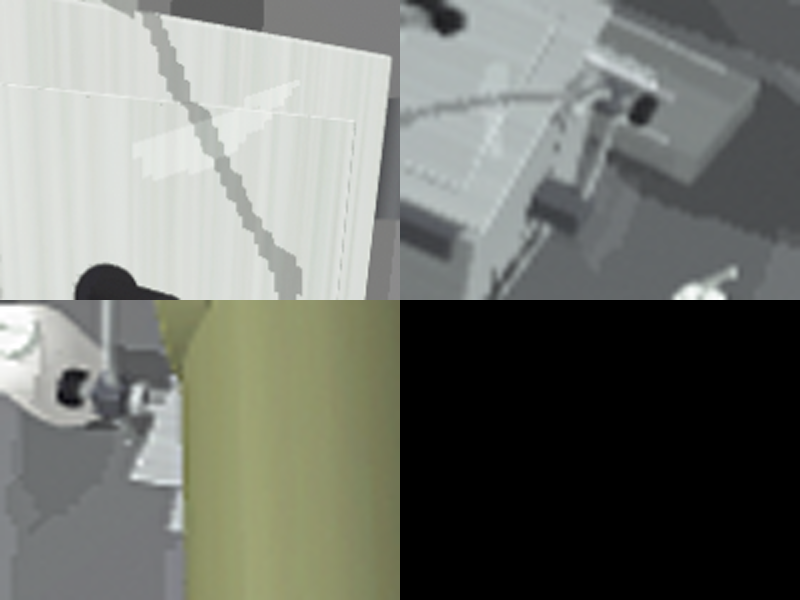

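```bash
python3 - <<'E'
from h import *
a=np.radians(-10);B=np.array([[np.cos(a),-np.sin(a),0],[np.sin(a),np.cos(a),0],[0,0,1]]);c=np.array([.6205,.1114,0])+B[:,0]*.0050
def lid(tag,s):
    z=np.load(f"pics/{tag}.npz");im=cv2.imread(f"pics/{tag}.png");P=(cloud("wrist",z["d"],z["T"])-c)@B*1000
    q=P[s];q=q[(im[s].min(2)>150)&(z["d"][s]>0)];m=np.ones(len(q),bool)
    for _ in range(4):
        k=np.linalg.lstsq(np.c_[q[m][:,:2],np.ones(m.sum())],q[m][:,2],rcond=None)[0];e=q@[-k[0],-k[1],1]-k[2];m=abs(e)<2.5
    th=np.arctan(-k[0]);d=(k[2]+k[0]*87-188)*np.cos(th)
    print(tag,m.sum(),"theta",th.round(4),"ytilt",k[1].round(4),"plane height over hinge (6)",d.round(2))
lid("w4",np.s_[40:200,285:430]);lid("w5",np.s_[10:150,245:425])
z=np.load("pics/t5.npz");im=cv2.imread("pics/t5.png");P=(cloud("top",z["d"],z["T"])-c)@B*1000
q=P[145:205,225:295].reshape(-1,3);g=im[145:205,225:295].reshape(-1,3).max(1)
for n,lo,hi in(("screw",175,190),("block",153,167),("eye",138,149)):
    w=q[(q[:,1]>lo)&(q[:,1]<hi)&(q[:,2]>228)&(q[:,2]<275)&(q[:,0]<20)]
    print(n,len(w),w.mean(0).round(1),np.percentile(w,[3,97],axis=0).round(1),"ang",np.arctan2(w[:,2]-188,87-w[:,0]).mean().round(3))
E
```

```text
w4 20368 theta 0.0026 ytilt -0.0112 plane height over hinge (6) 6.26
w5 22520 theta 0.4772 ytilt -0.0451 plane height over hinge (6) 8.35
screw 35 [-19.4 179.6 250.5] [[-27.9 175.4 240.9]
 [ -9.9 185.4 256. ]] ang 0.532
block 64 [-15.8 159.2 254.3] [[-28.8 153.6 242. ]
 [ -0.7 166.1 271.7]] ang 0.575
eye 27 [-18.6 144.4 247.5] [[-26.5 139.5 240.8]
 [ -9.4 148.7 253.9]] ang 0.513
```

>>> jog_arm:
  claw: [0, 0, 0, 0]
  xyz:
    - [-0.7, 0.7, 0]
    - [-0.7, 0.7, 0]
    - [-0.7, 0.7, 0]
    - [-0.7, 0.7, 0]
  roll: [0, 0, 0, 0]
  force: 40

```text
time: 11.15
position: [0.6224, 0.1119, 0.2686]
tool_rot: [1.33, 1.103, -1.333]
ft_force: [-2.0, -1.1, -5.9]
grip_width: 0.127
```

```bash
python3 lid.py; python3 - <<'E'
from h import *
a=np.radians(-10);B=np.array([[np.cos(a),-np.sin(a),0],[np.sin(a),np.cos(a),0],[0,0,1]]);c=np.array([.6205,.1114,0])+B[:,0]*.0050
n="scene";T=pose(n);F=[get_image(n) for _ in range(8)];d=np.median([f[1] for f in F],0);P=(cloud(n,d,T)-c)@B*1000
q=P[190:270,340:430].reshape(-1,3)
for k,lo,hi in(("screw",175,188),("eye",140,148)):
    w=q[(q[:,1]>lo)&(q[:,1]<hi)&(q[:,2]>226)&(q[:,2]<275)&(q[:,0]<10)]
    print("scene",k,len(w),np.percentile(w,[2,50,98],axis=0).round(1).tolist())
n="top";T=pose(n);F=[get_image(n) for _ in range(8)];d=np.median([f[1] for f in F],0);P=(cloud(n,d,T)-c)@B*1000
q=P[145:205,225:295].reshape(-1,3)
for k,lo,hi in(("screw",175,188),("eye",140,148)):
    w=q[(q[:,1]>lo)&(q[:,1]<hi)&(q[:,2]>228)&(q[:,2]<275)&(q[:,0]<10)]
    print("top",k,len(w),np.percentile(w,[2,50,98],axis=0).round(1).tolist())
im=F[-1][0][:,:,::-1]
Q=P;m=(im.max(2)<60)&(abs(Q[...,2]-83)<6)&(np.hypot(Q[...,0]+45,Q[...,1]+212)<115);q=Q[m];v=cv2.fitLine(q[:,:2].astype(np.float32),2,0,.01,.01).ravel();print("sleeve",len(q),q.mean(0).round(1),np.degrees(np.arctan2(v[1],v[0])).round(1))
E
python3 snap.py wrist w6;python3 lid.py
python3 - <<'E'
from h import *
a=np.radians(-10);B=np.array([[np.cos(a),-np.sin(a),0],[np.sin(a),np.cos(a),0],[0,0,1]]);c=np.array([.6205,.1114,0])+B[:,0]*.0050
z=np.load("pics/w6.npz");im=cv2.imread("pics/w6.png");s=np.s_[10:150,245:425];P=(cloud("wrist",z["d"],z["T"])-c)@B*1000
q=P[s];q=q[(im[s].min(2)>150)];m=np.ones(len(q),bool)
for _ in range(4):
    k=np.linalg.lstsq(np.c_[q[m][:,:2],np.ones(m.sum())],q[m][:,2],rcond=None)[0];e=q@[-k[0],-k[1],1]-k[2];m=abs(e)<2.5
print("lid plane theta",np.arctan(-k[0]),np.arctan(np.hypot(k[0],k[1])))
E
```

```text
t 11.15 dx 34.3 dy -0.4 dz 54.7 r 134.8 (132.9) theta 0.4872 F [-2.  -1.1 -5.9] w 11.0
scene screw 25 [[-22.4, 175.6, 237.1], [-11.2, 181.3, 247.8], [-6.5, 185.3, 252.7]]
scene eye 12 [[-23.3, 140.7, 239.9], [-14.7, 144.8, 246.3], [-7.1, 147.8, 251.6]]
top screw 35 [[-28.0, 175.4, 240.0], [-19.6, 179.3, 251.5], [-9.2, 185.4, 254.4]]
top eye 24 [[-26.0, 140.1, 243.0], [-18.3, 144.7, 247.4], [-9.7, 147.8, 254.1]]
sleeve 39 [-116.9 -210.4   83.1] -1.1
[0.6226 0.1119 0.2687] [0.633 0.192 0.431]
t 12.0 dx 34.5 dy -0.4 dz 54.9 r 134.8 (132.9) theta 0.4889 F [-1.4 -0.9 -7.8] w 10.8
lid plane theta 0.48182671903583085 0.48333086610504894
```

```bash
python3 -c "
from bench import *
order.close_job()"; python3 lid.py
```

```text
the job is handed in; nothing more can be done
the job is handed in; nothing more can be done
```

The drain cock is shut and the lid is up at the clamp, with the gripper still holding it. The job was handed in at about 12 s of the 54 s allowed.

- **Drain:** I gripped the lever's sleeve and swung it clockwise until it met the stop, where it pushed back with about 17 N. I then let go. Two later checks with the top camera had the lever within about 1° of square, pointing to the bath's front.
- **Lid:** I measured the clamp at about 0.49 rad, give or take 0.01. The last lid angle was 0.489 from the arm's motion and 0.482 from the lid's plane in the wrist camera. The two differ by 0.007 rad, which is under 1 mm at the eye.
- **Eye against clamp:** the top and scene cameras put the eye about 1 mm or less from the clamp's thumbscrew axis.
- **Hold:** the grip is 40 N on the handle bar. The arm drifted up by about 0.2 mm over the last 0.85 s before hand-in, and the load in z on the wrist rose from about 6 to 8 N.
- **Clamp and other items:** the arm did not touch the clamp, and I made no contact with the other things on the counter, but I did not re-measure where they stand.
- **One thing that disagreed:** the lid-plane fit showed a small sideways tilt, about 2.6° with the lid raised. I put this down to camera calibration; it hardly changes the angle.

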